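# Set the suction selector lever through its H gate to the blue slot

### The arm

A 6-joint arm with a two-finger parallel gripper is mounted at the origin on the work surface. World frame = base frame: x ahead of the robot, y to its left, z up, the work surface at z = 0. Lengths are in m, angles in rad, forces in N, time in s.
With the tool pointing down it reaches from about 0.325 to 0.75 m from the base axis. Payload 7.6 kg.
Tool frame: the origin (TCP) lies at the very end of the fingers, on their centre line; the grasp point (between the pads) lies 19 mm behind it; z points along the fingers, y is the line along which they close (so a half turn about z gives the same grasp; the last joint's range is limited). The gripper opens to 85 mm and grips with 20 to 120 N. Pads are 22 mm wide; open, the fingers measure 114 mm over their backs; the gripper's body (76 mm by 85 mm) begins 54 mm behind the grasp point. The pads swing forward as they close: fully open they stand 13 mm farther back than shut.
Start: joints at [1.045, 0.052, 1.401, -0, 1.689, -0.07], TCP at [0.231, 0.471, 0.231] pointing down, gripper open.
Joint ranges: [-2.9, 2.9], [-0.91, 2.17], [0.12, 2.37], [-1.06, 4.2], [0.26, 2.73], [-2.93, 2.93]. Speed limits (rad/s): [2.57, 2.57, 3.01, 3.14, 3.14, 3.14].

### API

Orientations are given as a rotation vector (axis times angle).
In Python, from plant import sense, grab_frame, camera_info, sign_off, masks_of, tip_of gives the robot as it stands.
- The arm moves only by the tool drive_tool, never from a script. Its argument "targets" is a list of rows, each an object of numbers: "x", "y", "z": the shift along the tool's x, y, z in units of 0.025 m (1.0 is 0.025 m); "yaw": the turn about the tool's z in units of pi/2 rad (1.0 is pi/2 rad). A call has 1 to 8 rows; each row shifts and turns the commanded pose from where the row before left it, along the tool's axes as they then stand; what a row does not reach is not made up. A row lasts 1/10 s, in which the tool goes at most 50 mm and 8.59 degrees, less where a joint would pass 70% of its speed; a pose out of reach is approached as far as the arm can. A call with a number of a shift or a turn outside -1 to 1 is refused whole. A call with a gripper value outside its range is refused whole. "hand" is the opening, from 0 (shut) to 1 (fully open), set as the call begins (left out, the last holds). The fingers move at their own pace and stop on an object; "squeeze" is the grip in N (left out, the last holds). Time passes only in rows, so rows that do not move let the fingers close. It gives the time, the measured TCP pose, the force, the opening and the grip force at its end, in the units of the state.
- sense(): the state, without advancing time (a new reading comes with each control period).
- grab_frame(name): name is "scene" or "side" or "wrist"; returns the picture (400x640x3 uint8, blue, green, red); there is no depth.
- camera_info(name): a dict with "fx", "fy", "cx", "cy" (pixels), "R" (3x3) and "t" (3): a world point X has camera coordinates R X + t. Camera axes: x right, y down, z forward; pixel columns grow to the right and rows downward; lengths in m; the calibration is good to about 2 mm. A picture is of the moment at which its call begins: read the wrist's pose just before it. camera_info takes no time and is no camera call; for the wrist camera it gives the pose at the moment of the call.
- sign_off(): hands the job in; it is judged then, once.
Trained networks look in the newest picture that a camera, given by its name, has taken for a name from the list of things; names that differ only in an ending like _2 or _b are one class to them, and where a whole thing is asked for, a point or a joint stands for the part that bears it (a point fixed in the world has none). Each returns a list of dicts, best first, with "p" (0 to 1); they miss things now and then, are a little off and sometimes report something else, mostly with a low value. They report only what shows in the picture. A call takes as long as a camera call.
- masks_of(query, camera): "mask" (400x640 bool, what is visible of it).
- tip_of(query, camera): "at" ([x, y, z] in m, in world coordinates, good to about 4 mm: a listed point, or the origin of a listed thing).
The state is a dict: "t": time; "joint_pos": joint angles; "dq": joint speeds; "joint_torque": joint torques, N m; "ee_pos": TCP position; "tcp_rot": TCP orientation; "contact_force": force on the tool from outside, world axes, zero at the start; "torque": the same for the moment, N m; "opening": finger opening in m; "finger_force": force on a finger pad.
Only numpy, scipy, OpenCV 4.12 (cv2) and the standard library are available. Lean on these libraries where they do the work, as an engineer would, in place of code of your own. Each camera call takes 0.05 s, during which the arm holds its last target. There are 200 camera calls.

### The job

The suction-and-spray selector on the treatment unit has been left over on its spray side (the leg with the two yellow markers). With the fingertips, push the red-knobbed lever along the gate to the cross passage, over to the other leg, and fully home in the slot beside the blue marker; leave it there. Push gently, never forcing it against the gate, and leave the bottles and instruments standing where they are.

Things in the scene. Friction and masses are not known exactly. Their poses are not given: they have to be found in the camera images.
- console: the selector: a pink box 220 (x) x 200 (y) mm, fixed, origin at the centre of its underside, z up, own +x away from its gauge front. Lid 82 mm high; on it a steel gate plate, 116 x 124 mm, top 90 mm high, with an H-shaped slot: two legs along own x, on the own +y side (spray, yellow markers) and the own -y side (suction, blue and green), joined by a cross passage along own y at own x = 0
- lever: steel stem with a red ball knob; origin at its pivot, 20 mm above the deck under the middle of the H; own z runs up the stem (upright in mid passage). It tips 0.35 rad along a leg either way (stops), and leans 0.24 rad sideways in a leg (stop at 0.26). No spring: friction, 1 to 2 N at the knob, keeps it where it is left. It starts anywhere along the spray leg
- knob (a point): centre of the red ball knob, 36 mm in diameter, 140 mm up the stem from the pivot, 160 mm above the deck when upright (147 mm at a slot's end). In the console's frame: x = +48 or -48 mm at the ends of a leg, 0 in the passage; y = +33 mm (spray leg) or -33 mm (suction leg)
- stem (a point): point on the stem's axis in the gate plate, 66 mm from the pivot. The stem is 10 mm thick, the legs 15 mm wide and about 33 mm apart, the passage 17 mm wide: play each way 1.5 mm in a leg, 3.5 mm in the passage, twice that at the knob. The plate between the legs stops the stem except in the passage
- slot_blue (a point): the goal slot: where stem lies, seen from above, when the lever is fully home at that end of the suction leg (in the console's frame x = +23 or -23 mm, y = -15 mm); shown at plate height, axes as the console's
- marker_blue: blue marker plate, 24 x 18 x 2 mm, on the gate plate beside the goal slot, 21 mm outward (to own -y) of it; it may be at the far or the near end of the suction leg. Origin at the centre of its underside; its axes are the console's
- marker_green: green marker plate of the same size beside the other slot of the suction leg, which is not wanted
- amber_bottle: brown bottle, 48 mm wide, 105 mm tall, close to the console; origin under its centre; a loose thing; it must stay where it stands
- blue_bottle: dark blue bottle, 44 mm wide, 95 mm tall, close to the console; origin under its centre; a loose thing; it must stay where it stands
- atomiser: brown glass atomiser with a chrome head, 52 mm wide, 105 mm tall, close to the console; its thin spray tube reaches 100 mm out to its own +x; origin under its centre; a loose thing; it must stay where it stands
- instrument_cup: steel cup of thin probes, 64 mm wide, 160 mm tall over the probes; origin under its centre; a loose thing; it must stay where it stands
- swab_jar: glass jar with a steel lid, 68 mm wide, 85 mm tall; origin under its centre; a loose thing; it must stay where it stands
- basin: aluminium bowl, 110 mm wide, 35 mm tall; origin under its centre; a loose thing; it must stay where it stands
- speculum: steel nasal speculum, lying flat, 120 mm long along its own x, 10 mm high; origin under its pivot; a loose thing; it must stay where it stands

How it is judged:
At the end, for the whole second after the job is handed in: The lever rests fully home in the slot beside the blue marker: its stem, at the gate plate, within 5 mm of the slot's end point (about 10 mm at the knob) (horizontal distance between stem and slot_blue below 0.005 m and angular speed of lever below 0.1 rad/s); the robot touches nothing.
It fails at once if one of the bottles or instruments is knocked, tipped or lifted: it moves more than 20 mm (distance of any of amber_bottle, blue_bottle, atomiser, instrument_cup, swab_jar, basin, speculum from where it was at the start of the episode above 0.02 m).
It fails at once if the lever is forced: the robot presses on it with more than 40 N (contact force between the arm and lever above 40 N).
It also fails if it takes over 64 s, if anything falls off the work surface, if the arm or the gripper's body presses on something with over 40 N, if the wrist force passes 120 N, or if a joint passes its speed limit or range.

## Working session

There is one attempt and no reset: what is moved stays moved. The work goes in short steps, Python scripts to look and compute and a tool call to move; the robot and the scene stay as the last step left them, time stands still between calls to the robot, and variables do not carry over. Pictures are saved under pics/ and viewed, at most 10 in all, crops included, and the job is handed in when it is done.

Besides the shell and the picture viewer there is one more tool, called after "Emit:" as name([rows], argument=value, ...), one row to a line, values as JSON. drive_tool: Moves the arm, as the interface text tells. Shifts and turns lie within -1 to 1; 1 stands for 0.025 m of shift or pi/2 rad of turn. Its arguments: {"type":"object","properties":{"targets":{"type":"array"},"hand":{"type":"number"},"squeeze":{"type":"number"}},"required":["targets"]}

```bash
mkdir -p pics; cat > h.py <<'E'
from plant import *
import numpy as np, cv2
E
python3 - <<'E'
from h import *
s=sense(); print(s['t'],s['ee_pos'],s['tcp_rot'])
ims=[]
for c in ['scene','side']:
    ims.append(grab_frame(c))
    for q in ['console','knob','stem','slot_blue','marker_blue','marker_green','amber_bottle','blue_bottle','atomiser','instrument_cup','swab_jar','basin','speculum']:
        r=tip_of(q,c); print(c,q,[(np.round(d['at'],3).tolist(),round(d['p'],2)) for d in r[:2]])
cv2.imwrite('pics/a.png',ims[0]);cv2.imwrite('pics/b.png',ims[1]); print(sense()['t'])
E
```

```text
0.0 [0.230923   0.47114828 0.23045074] [-7.09639803e-01 -3.05989969e+00  2.37493772e-03]
scene console [([0.546, -0.03, 0.001], 0.94)]
scene knob [([0.578, -0.003, 0.151], 0.46)]
scene stem [([0.554, -0.013, 0.082], 0.55)]
scene slot_blue [([0.52, -0.041, 0.087], 0.53)]
scene marker_blue [([0.517, -0.066, 0.09], 0.63)]
scene marker_green [([0.558, -0.067, 0.09], 0.58)]
scene amber_bottle [([0.605, 0.109, 0.0], 0.72)]
scene blue_bottle [([0.506, 0.124, 0.005], 0.59), ([0.575, 0.41, 0.004], 0.33)]
scene atomiser [([0.567, -0.188, -0.001], 0.81), ([0.554, -0.018, 0.084], 0.48)]
scene instrument_cup [([0.369, 0.41, 0.003], 0.87)]
scene swab_jar []
scene basin [([0.576, 0.412, 0.0], 0.9), ([0.567, -0.192, -0.001], 0.66)]
scene speculum [([0.412, -0.375, -0.001], 0.58), ([0.579, 0.409, 0.003], 0.21)]
side console [([0.547, -0.033, -0.002], 0.84), ([0.562, -0.071, 0.089], 0.49)]
side knob [([0.571, -0.001, 0.154], 0.72), ([0.517, -0.042, 0.09], 0.63)]
side stem [([0.556, -0.018, 0.083], 0.56)]
side slot_blue [([0.568, -0.191, -0.001], 0.62), ([0.518, -0.044, 0.092], 0.39)]
side marker_blue [([0.518, -0.063, 0.088], 0.43), ([0.575, -0.003, 0.154], 0.18)]
side marker_green [([0.508, 0.126, 0.004], 0.62), ([0.56, -0.07, 0.091], 0.5)]
side amber_bottle [([0.609, 0.106, -0.0], 0.77), ([0.572, -0.003, 0.156], 0.62)]
side blue_bottle [([0.508, 0.127, 0.004], 0.61)]
side atomiser [([0.566, -0.189, -0.002], 0.95)]
side instrument_cup [([0.373, 0.409, 0.0], 0.77)]
side swab_jar [([0.58, -0.445, 0.001], 0.95), ([0.411, -0.376, -0.0], 0.56)]
side basin [([0.574, 0.411, 0.003], 0.95)]
side speculum [([0.411, -0.376, -0.001], 0.63)]
1.4
```

View pics/a.png

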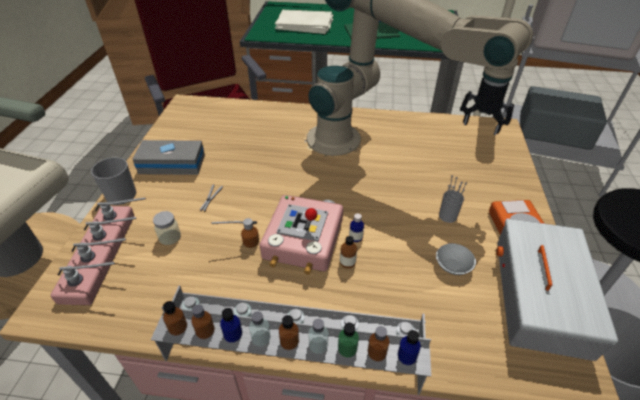

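View pics/b.png

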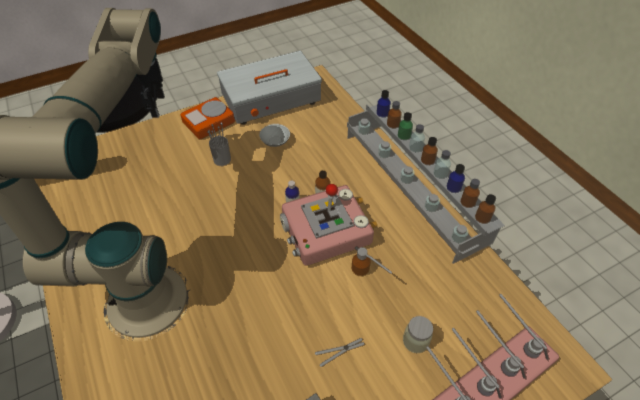

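The scene shows the console in the middle, its red knob near (311,214). Blue and yellow bottles stand to its left (+y), and the atomiser stands on the -y side. In the side view the knob is at (332,190), with the blue marker at the near end and green at the far end. The console is yawed about -0.1 rad, and the knob sits at own x of about +25 mm. I'll go above it for one close look.

Emit:
drive_tool([
  {"z": -0.9,"yaw": -0.076},
  {"z": -0.9,"yaw": -0.076},
  {"z": -0.9,"yaw": -0.076},
  {"x": -0.7,"y": -1},
  {"x": -0.7,"y": -1},
  {"x": -0.7,"y": -1},
  {"x": -0.7,"y": -1},
  {"x": -0.7,"y": -1},
], hand=0)

```text
invalid input
```

Emit:
drive_tool([
  {"x": -0.7,"y": -1},
  {"x": -0.7,"y": -1},
  {"x": -0.7,"y": -1},
  {"x": -0.7,"y": -1},
  {"x": -0.7,"y": -1},
  {"x": -0.7,"y": -1},
  {"x": -0.7,"y": -1},
  {"x": -0.7,"y": -1},
])

```text
invalid input
```

Emit:
drive_tool([
  {"x": -0.5,"y": -1},
  {"x": -0.5,"y": -1},
  {"x": -0.3,"y": -1},
  {"y": -0.5},
  {"x": 0},
  {"x": 0},
])

```text
invalid input
```

```bash
python3 - <<'E'
from h import *
s=sense(); print(s['t'],s['ee_pos'],s['tcp_rot'],s['opening'])
im=grab_frame('wrist')
for q in ['console','knob','stem','slot_blue','marker_blue','marker_green']:
        r=tip_of(q,'wrist'); print(q,[(np.round(d['at'],3).tolist(),round(d['p'],2)) for d in r[:2]])
cv2.imwrite('pics/c.png',im)
i=camera_info('wrist');np.savez('cam.npz',**{k:np.array(v) for k,v in i.items()})
E
```

```text
1.4 [0.23109365 0.47143801 0.23133143] [7.09689950e-01 3.06030303e+00 2.07937106e-04] 0.08522597473734723
console []
knob [([0.374, 0.412, 0.001], 0.29)]
stem []
slot_blue []
marker_blue []
marker_green []
```

View pics/c.png

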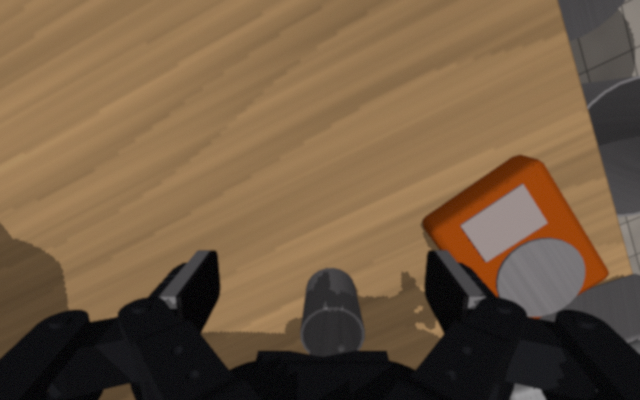

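The arm hadn't moved, so this picture only shows the cup between the fingers (330,310). The rows probably need every key, so I'll retry that way.

Emit:
drive_tool([
  {"x": 0,"y": 0,"z": -0.9,"yaw": -0.076},
  {"x": 0,"y": 0,"z": -0.9,"yaw": -0.076},
  {"x": 0,"y": 0,"z": -0.9,"yaw": -0.076},
  {"x": -0.7,"y": -1,"z": 0,"yaw": 0},
  {"x": -0.7,"y": -1,"z": 0,"yaw": 0},
  {"x": -0.7,"y": -1,"z": 0,"yaw": 0},
  {"x": -0.7,"y": -1,"z": 0,"yaw": 0},
  {"x": -0.7,"y": -1,"z": 0,"yaw": 0},
], hand=0)

```text
t: 2.55
ee_pos: [0.3064, 0.3374, 0.2989]
tcp_rot: [0.153, 3.138, 0.0]
contact_force: [0.2, -0.2, 0.2]
opening: -0.0002
finger_force: 0.0
```

Emit:
drive_tool([
  {"x": -0.5,"y": -1,"z": 0,"yaw": 0},
  {"x": -0.5,"y": -1,"z": 0,"yaw": 0},
  {"x": -0.5,"y": -1,"z": 0,"yaw": 0},
  {"x": -0.5,"y": -1,"z": 0,"yaw": 0},
  {"x": -0.5,"y": -1,"z": 0,"yaw": 0},
  {"x": -0.5,"y": -1,"z": 0,"yaw": 0},
  {"x": -0.5,"y": -1,"z": 0,"yaw": 0},
  {"x": -0.5,"y": -1,"z": 0,"yaw": 0},
])

```text
t: 3.35
ee_pos: [0.3862, 0.1286, 0.299]
tcp_rot: [0.153, 3.137, 0.0]
contact_force: [-0.2, 0.5, 0.8]
opening: -0.0002
finger_force: 0.0
```

Emit:
drive_tool([
  {"x": -0.5,"y": -1,"z": 0,"yaw": 0},
  {"x": -0.5,"y": -1,"z": 0,"yaw": 0},
  {"x": -0.5,"y": -1,"z": 0,"yaw": 0},
  {"x": -0.5,"y": -1,"z": 0,"yaw": 0},
  {"x": -0.5,"y": -1,"z": 0,"yaw": 0},
  {"x": -0.3,"y": -1,"z": 0,"yaw": 0},
  {"x": 0,"y": 0,"z": 0,"yaw": 0},
  {"x": 0,"y": 0,"z": 0,"yaw": 0},
])

```text
t: 4.15
ee_pos: [0.441, -0.0265, 0.2988]
tcp_rot: [-0.155, -3.138, -0.001]
contact_force: [-0.1, 0.1, -0.3]
opening: 0.0
finger_force: 0.0
```

```bash
cat > look.py <<'E'
from h import *
import sys
s=sense(); print(s['t'],s['ee_pos'].round(4),s['tcp_rot'].round(3))
im=grab_frame('wrist'); cam=camera_info('wrist')
for q in ['console','knob','stem','slot_blue','marker_blue','marker_green']:
        r=tip_of(q,'wrist'); print(q,[(np.round(d['at'],4).tolist(),round(d['p'],2)) for d in r[:2]])
cv2.imwrite('pics/%s.png'%sys.argv[1],im)
for q,z in [('marker_blue',.092),('marker_green',.092),('knob',.153)]:
    for d in masks_of(q,'wrist')[:1]:
        v,u=np.nonzero(d['mask']); u,v=u.mean(),v.mean()
        R=np.array(cam['R']);t=np.array(cam['t']);c=-R.T@t
        r=R.T@np.array([(u-cam['cx'])/cam['fx'],(v-cam['cy'])/cam['fy'],1])
        print(q,'mask',u.round(),v.round(),(c+r*(z-c[2])/r[2]).round(4),round(d['p'],2), d['mask'].sum())
E
python3 look.py d
```

```text
4.15 [ 0.441  -0.0265  0.2988] [-1.550e-01 -3.138e+00 -1.000e-03]
console [([0.5418, -0.0318, 0.0008], 0.91)]
knob []
stem [([0.5417, -0.0322, -0.001], 0.45)]
slot_blue [([0.5182, -0.0432, 0.0873], 0.71)]
marker_blue [([0.515, -0.064, 0.0893], 0.7)]
marker_green []
marker_blue mask 293.0 239.0 [ 0.5139 -0.0652  0.092 ] 0.58 342
knob mask 195.0 275.0 [ 0.5165 -0.1522  0.153 ] 0.69 2414
```

View pics/d.png

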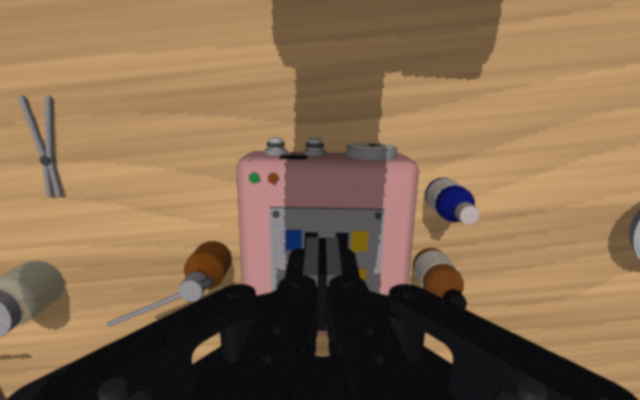

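The wrist view shows the console with its gauge front toward the robot (image up) and its sides almost square with the tool. The blue marker is at (293,239). The fingers hide the knob. I'll go to the far (+x) side of the knob, where the knob and gate will be in view.

Emit:
drive_tool([
  {"x": -1,"y": 0.2,"z": 0,"yaw": 0},
  {"x": -1,"y": 0.2,"z": 0,"yaw": 0},
  {"x": -1,"y": 0.2,"z": 0,"yaw": 0},
  {"x": -1,"y": 0.2,"z": 0,"yaw": 0},
  {"x": -1,"y": 0.2,"z": 0,"yaw": 0},
  {"x": -1,"y": 0.3,"z": 0,"yaw": 0},
  {"x": -1,"y": 0.2,"z": 0,"yaw": 0},
  {"x": 0,"y": 0,"z": 0,"yaw": 0},
])

```text
t: 5.45
ee_pos: [0.6204, -0.0058, 0.2963]
tcp_rot: [-0.152, -3.135, -0.0]
contact_force: [0.2, -0.1, -0.4]
opening: -0.0001
finger_force: 0.0
```

Emit:
drive_tool([
  {"x": 0,"y": 0,"z": 0.8,"yaw": 0},
  {"x": 0,"y": 0,"z": 0.8,"yaw": 0},
  {"x": 0,"y": 0,"z": 0,"yaw": 0},
  {"x": 0,"y": 0,"z": 0,"yaw": 0},
])

```text
t: 5.85
ee_pos: [0.6184, -0.0062, 0.2594]
tcp_rot: [-0.153, -3.138, -0.0]
contact_force: [0.6, 1.3, 0.6]
opening: -0.0001
finger_force: 0.0
```

```bash
python3 look.py e
```

```text
5.85 [ 0.6184 -0.0062  0.2594] [-0.153 -3.138 -0.   ]
console [([0.5439, -0.03, -0.0007], 0.74)]
knob [([0.5708, 0.0005, 0.1525], 0.58)]
stem [([0.5593, -0.0163, 0.0825], 0.59)]
slot_blue []
marker_blue [([0.515, -0.0644, 0.0899], 0.94)]
marker_green [([0.5586, -0.0739, 0.089], 0.95)]
marker_blue mask 240.0 66.0 [ 0.5158 -0.0658  0.092 ] 0.68 652
marker_green mask 242.0 120.0 [ 0.5608 -0.0712  0.092 ] 0.83 557
knob mask 320.0 133.0 [ 0.5728 -0.0036  0.153 ] 0.65 2109
```

View pics/e.png

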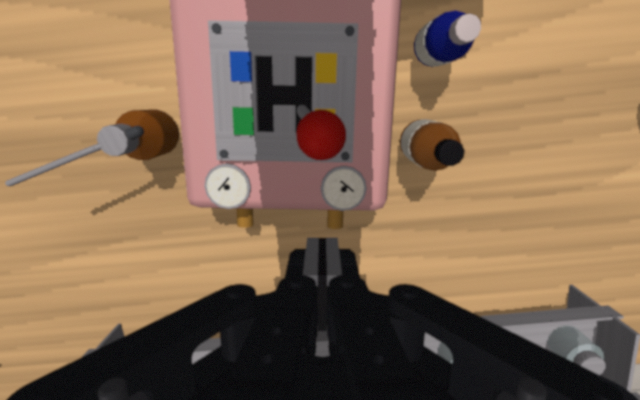

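The wrist view shows the H slot clearly: left leg at column 265, right leg at 303, passage at row 95. Plate screws are near (216,30), (350,31), (224,154) and (346,156), and the knob is at (320,133). Next I'll fit the console frame.

```bash
cat >> h.py <<'E'
def ray(cam,u,v,z):
    R=np.array(cam['R']);t=np.array(cam['t']);c=-R.T@t
    r=R.T@np.array([(u-cam['cx'])/cam['fx'],(v-cam['cy'])/cam['fy'],1]); return (c+r*(z-c[2])/r[2])[:2]
E
python3 - <<'E'
from h import *
cam=camera_info('wrist')
P=np.array([ray(cam,u,v,.09) for u,v in [(216,30),(350,31),(346,156),(224,154)]])
print(P.round(4),P.mean(0))
for a,b in [(0,1),(3,2),(0,3),(1,2)]: d=P[b]-P[a]; print(np.linalg.norm(d).round(4),np.degrees(np.arctan2(d[1],d[0])).round(1))
for n,p in dict(pass_=(285,95),Ltop=(264,57),Lbot=(265,130),Rtop=(303,58)).items(): print(n,ray(cam,*p,.09).round(4))
E
```

```text
[[ 0.4864 -0.0812]
 [ 0.498   0.0288]
 [ 0.6012  0.0173]
 [ 0.5886 -0.0925]] [ 0.5435433 -0.0319234]
0.1107 84.0
0.1105 83.4
0.1028 -6.3
0.1039 -6.4
pass_ [ 0.5431 -0.0311]
Ltop [ 0.5109 -0.0448]
Lbot [ 0.571  -0.0525]
Rtop [ 0.5149 -0.0122]
```

Console frame: origin (0.5433, -0.0315), yaw -0.11. The knob is at own (26, 32) mm and the TCP at own (72, 33). I'll descend and then push gently toward own -x, which is tool +x.

Emit:
drive_tool([
  {"x": 0,"y": 0,"z": 0.8,"yaw": 0},
  {"x": 0,"y": 0,"z": 0.8,"yaw": 0},
  {"x": 0,"y": 0,"z": 0.8,"yaw": 0},
  {"x": 0,"y": 0,"z": 0.8,"yaw": 0},
  {"x": 0,"y": 0,"z": 0.8,"yaw": 0},
  {"x": 0,"y": 0,"z": 0.8,"yaw": 0},
  {"x": 0,"y": 0,"z": 0.2,"yaw": 0},
  {"x": 0,"y": 0,"z": 0,"yaw": 0},
])

```text
t: 7.15
ee_pos: [0.6185, -0.0061, 0.1331]
tcp_rot: [-0.153, -3.136, -0.0]
contact_force: [-0.0, -0.6, 0.4]
opening: -0.0001
finger_force: 0.0
```

Emit:
drive_tool([
  {"x": 0.3,"y": 0,"z": 0,"yaw": 0},
  {"x": 0.15,"y": 0,"z": 0,"yaw": 0},
  {"x": 0.15,"y": 0,"z": 0,"yaw": 0},
  {"x": 0.1,"y": 0,"z": 0,"yaw": 0},
  {"x": 0.1,"y": 0,"z": 0,"yaw": 0},
  {"x": 0.1,"y": 0,"z": 0,"yaw": 0},
  {"x": 0.1,"y": 0,"z": 0,"yaw": 0},
  {"x": 0.1,"y": 0,"z": 0,"yaw": 0},
])

```text
t: 7.95
ee_pos: [0.5914, -0.0035, 0.1339]
tcp_rot: [0.153, 3.138, 0.0]
contact_force: [2.6, 0.1, 1.0]
opening: 0.0002
finger_force: 1.1
```

Emit:
drive_tool([
  {"x": 0.1,"y": 0,"z": 0,"yaw": 0},
  {"x": 0.1,"y": 0,"z": 0,"yaw": 0},
  {"x": 0.1,"y": 0,"z": 0,"yaw": 0},
  {"x": 0.1,"y": 0,"z": 0,"yaw": 0},
  {"x": 0.1,"y": 0,"z": 0,"yaw": 0},
  {"x": 0,"y": 0,"z": 0,"yaw": 0},
  {"x": 0,"y": 0,"z": 0,"yaw": 0},
])

```text
t: 8.65
ee_pos: [0.5789, -0.0023, 0.1337]
tcp_rot: [-0.153, -3.137, -0.0]
contact_force: [1.6, 0.1, -0.4]
opening: -0.0004
finger_force: 0.5
```

```bash
cat > own.py <<'E'
from h import *
o=np.array([.5433,-.0315]);c,s=np.cos(-.11),np.sin(-.11);Rm=np.array([[c,s],[-s,c]])
S=sense();print(S['t'],'tcp own',(Rm@(S['ee_pos'][:2]-o)*1e3).round(1))
for cn in ['wrist','scene','side']:
    im=grab_frame(cn);cam=camera_info(cn)
    if cn=='wrist': cv2.imwrite('pics/w%.2f.png'%S['t'],im)
    for q in ['knob','stem']:
        for d in tip_of(q,cn)[:2]: print(cn,q,(Rm@(np.array(d['at'])[:2]-o)*1e3).round(1),round(d['at'][2],3),round(d['p'],2))
    hsv=cv2.cvtColor(im,cv2.COLOR_BGR2HSV); m=((hsv[...,0]<6)|(hsv[...,0]>174))&(hsv[...,1]>190)&(hsv[...,2]>70)
    n,l,st,ce=cv2.connectedComponentsWithStats(m.astype(np.uint8)); 
    if n>1:
        i=1+st[1:,4].argmax(); print(cn,'red',ce[i].round(),st[i,:].tolist(),(Rm@(ray(cam,*ce[i],.158)-o)*1e3).round(1))
E
python3 own.py
```

```text
8.65 tcp own [32.1 33. ]
wrist knob [ 2.4 33.5] 0.155 0.55
wrist stem [ 3.2 18.1] 0.089 0.88
wrist stem [  42.1 -154.4] -0.003 0.68
wrist red [322. 212.] [276, 165, 95, 97, 7220] [ 2.1 32.6]
scene red [235.  92.] [229, 85, 15, 12, 74] [-527.1 -412. ]
side knob [ 2.5 34.3] 0.157 0.52
side stem [-0.2 19.1] 0.082 0.67
side stem [-216.5  423.9] 0.001 0.58
side red [323. 191.] [319, 186, 10, 11, 90] [ 4.1 34.9]
```

The knob is at own x of about +2.6 mm. I'll nudge it 2.5 mm more, then back off and go round to its +y side.

Emit:
drive_tool([
  {"x": 0.05,"y": 0,"z": 0,"yaw": 0},
  {"x": 0.05,"y": 0,"z": 0,"yaw": 0},
  {"x": 0,"y": 0,"z": 0,"yaw": 0},
  {"x": -0.5,"y": 0,"z": 0,"yaw": 0},
  {"x": 0,"y": 0.6,"z": 0,"yaw": 0},
  {"x": 0,"y": 0.6,"z": 0,"yaw": 0},
  {"x": 0,"y": 0.6,"z": 0,"yaw": 0},
  {"x": 0,"y": 0,"z": 0,"yaw": 0},
])

```text
t: 9.9
ee_pos: [0.5931, 0.0442, 0.1337]
tcp_rot: [-0.149, -3.138, -0.001]
contact_force: [0.3, -0.6, -0.1]
opening: -0.0001
finger_force: 0.0
```

Emit:
drive_tool([
  {"x": 0.6,"y": 0,"z": 0,"yaw": 0},
  {"x": 0.6,"y": 0,"z": 0,"yaw": 0},
  {"x": 0.5,"y": 0,"z": 0,"yaw": 0},
  {"x": 0,"y": 0,"z": 0,"yaw": 0},
  {"x": 0,"y": 0,"z": 0,"yaw": 0},
])

```text
t: 10.4
ee_pos: [0.5513, 0.0457, 0.1341]
tcp_rot: [0.153, 3.137, -0.0]
contact_force: [-0.6, -0.2, 0.3]
opening: -0.0
finger_force: 0.0
```

```bash
python3 own.py
```

```text
10.4 tcp own [-0.5 77.6]
wrist knob [ 1.9 34.1] 0.153 0.56
wrist stem [ 0.4 20.9] 0.086 0.7
wrist red [201. 273.] [160, 240, 93, 75, 4367] [-5.4 31.5]
scene knob [ 5.6 29.6] 0.156 0.72
scene stem [-3.5 15.4] 0.084 0.66
scene stem [  77.5 -406.2] 0.001 0.33
scene red [313. 207.] [309, 202, 10, 11, 85] [ 4.5 33.6]
side knob [ 0.6 35.2] 0.156 0.56
side stem [ 1.7 15.9] 0.084 0.76
side red [323. 191.] [318, 186, 11, 11, 92] [ 1.9 34.6]
```

Emit:
drive_tool([
  {"x": 0,"y": -0.3,"z": 0,"yaw": 0},
  {"x": 0,"y": -0.1,"z": 0,"yaw": 0},
  {"x": 0,"y": -0.1,"z": 0,"yaw": 0},
  {"x": 0,"y": -0.1,"z": 0,"yaw": 0},
  {"x": 0,"y": -0.1,"z": 0,"yaw": 0},
  {"x": 0,"y": -0.1,"z": 0,"yaw": 0},
  {"x": 0,"y": -0.1,"z": 0,"yaw": 0},
  {"x": 0,"y": 0,"z": 0,"yaw": 0},
])

```text
t: 11.65
ee_pos: [0.5489, 0.023, 0.1338]
tcp_rot: [0.154, 3.138, -0.0]
contact_force: [-1.1, -0.2, 0.5]
opening: 0.0001
finger_force: 0.3
```

Emit:
drive_tool([
  {"x": 0,"y": -0.1,"z": 0,"yaw": 0},
  {"x": 0,"y": -0.1,"z": 0,"yaw": 0},
  {"x": 0,"y": -0.1,"z": 0,"yaw": 0},
  {"x": 0,"y": -0.1,"z": 0,"yaw": 0},
])

```text
t: 12.05
ee_pos: [0.5479, 0.0131, 0.1338]
tcp_rot: [0.153, 3.138, 0.0]
contact_force: [0.0, 0.5, 1.4]
opening: -0.0002
finger_force: 0.8
```

```bash
python3 own.py
```

```text
12.05 tcp own [-0.3 44.9]
wrist knob [ 3.2 14.8] 0.154 0.65
wrist knob [ 43.5 141.6] 0.001 0.43
wrist stem [1.7 6.7] 0.089 0.91
wrist red [236. 270.] [191, 243, 93, 60, 3480] [-6.8 11.8]
scene knob [7.2 9.7] 0.16 0.7
scene stem [-5.9  4. ] 0.086 0.69
scene red [235.  93.] [229, 85, 15, 12, 69] [-526.6 -411.5]
side knob [-1.3 15.4] 0.161 0.62
side stem [-1.9  6.9] 0.087 0.71
side red [325. 195.] [320, 191, 11, 10, 86] [ 2.5 16. ]
```

The lever is in the passage (knob y about 14) and moving freely, so I'll keep going.

Emit:
drive_tool([
  {"x": 0,"y": -0.1,"z": 0,"yaw": 0},
  {"x": 0,"y": -0.1,"z": 0,"yaw": 0},
  {"x": 0,"y": -0.1,"z": 0,"yaw": 0},
  {"x": 0,"y": -0.1,"z": 0,"yaw": 0},
  {"x": 0,"y": -0.1,"z": 0,"yaw": 0},
  {"x": 0,"y": -0.1,"z": 0,"yaw": 0},
  {"x": 0,"y": -0.1,"z": 0,"yaw": 0},
  {"x": 0,"y": -0.1,"z": 0,"yaw": 0},
])

```text
t: 13.3
ee_pos: [0.5459, -0.0068, 0.1338]
tcp_rot: [0.154, 3.138, 0.0]
contact_force: [0.6, 1.3, 1.6]
opening: -0.0002
finger_force: 0.6
```

Emit:
drive_tool([
  {"x": 0,"y": -0.1,"z": 0,"yaw": 0},
  {"x": 0,"y": -0.1,"z": 0,"yaw": 0},
  {"x": 0,"y": -0.1,"z": 0,"yaw": 0},
  {"x": 0,"y": -0.1,"z": 0,"yaw": 0},
  {"x": 0,"y": -0.1,"z": 0,"yaw": 0},
  {"x": 0,"y": -0.1,"z": 0,"yaw": 0},
  {"x": 0,"y": -0.1,"z": 0,"yaw": 0},
  {"x": 0,"y": -0.1,"z": 0,"yaw": 0},
])

```text
t: 14.1
ee_pos: [0.5439, -0.0266, 0.1336]
tcp_rot: [-0.153, -3.137, -0.0]
contact_force: [-0.3, 0.3, -0.2]
opening: 0.0001
finger_force: 0.5
```

```bash
python3 own.py
```

```text
14.1 tcp own [0.1 4.9]
wrist knob [  0.7 -21.3] 0.154 0.85
wrist knob [-1.3 -1.2] -0.002 0.48
wrist stem [  3.  -10.2] 0.086 0.59
wrist red [237. 269.] [192, 241, 92, 61, 3641] [ -7.1 -27.7]
scene knob [  5.1 -26.7] 0.159 0.46
scene knob [-0.7 -1.9] -0.0 0.15
scene stem [ -1.3 -13.4] 0.085 0.63
scene red [236.  93.] [228, 85, 16, 12, 75] [-524.  -410.1]
side knob [  1.6 -26.4] 0.159 0.65
side stem [  1.3 -14.6] 0.086 0.65
side stem [  84.5 -406.5] -0.0 0.62
side red [331. 206.] [326, 201, 11, 11, 93] [  1.6 -25.6]
```

Emit:
drive_tool([
  {"x": 0,"y": -0.1,"z": 0,"yaw": 0},
  {"x": 0,"y": -0.1,"z": 0,"yaw": 0},
  {"x": 0,"y": -0.05,"z": 0,"yaw": 0},
  {"x": 0,"y": -0.05,"z": 0,"yaw": 0},
  {"x": 0,"y": 0,"z": 0,"yaw": 0},
])

```text
t: 15.05
ee_pos: [0.5433, -0.0341, 0.1338]
tcp_rot: [0.154, 3.138, -0.0]
contact_force: [0.7, -0.1, 0.0]
opening: -0.0002
finger_force: 0.1
```

```bash
python3 own.py
```

```text
15.05 tcp own [ 0.3 -2.6]
wrist knob [  0.2 -32.7] 0.155 0.61
wrist knob [  40.5 -152.8] -0.002 0.48
wrist stem [  1.5 -14.7] 0.088 0.93
wrist red [238. 268.] [194, 239, 91, 62, 3781] [ -7.3 -34.4]
scene knob [  2.9 -33.1] 0.154 0.61
scene stem [ -5.8 -11.9] 0.087 0.56
scene red [236.  93.] [229, 85, 15, 12, 75] [-525.8 -410.8]
side knob [  0.8 -34.9] 0.156 0.73
side stem [ -1.8 -17.7] 0.084 0.71
side red [332. 208.] [327, 203, 11, 12, 94] [  1.2 -34. ]
```

The knob is at y of about -33.5, in the suction leg. I'll go round to its +x side.

Emit:
drive_tool([
  {"x": 0,"y": 0.5,"z": 0,"yaw": 0},
  {"x": -0.8,"y": 0,"z": 0,"yaw": 0},
  {"x": -0.8,"y": 0,"z": 0,"yaw": 0},
  {"x": -0.2,"y": 0,"z": 0,"yaw": 0},
  {"x": 0,"y": 0,"z": 0,"yaw": 0},
  {"x": 0,"y": -0.9,"z": 0,"yaw": 0},
  {"x": 0,"y": -0.8,"z": 0,"yaw": 0},
  {"x": 0,"y": 0,"z": 0,"yaw": 0},
])

```text
t: 16.3
ee_pos: [0.5843, -0.0697, 0.1338]
tcp_rot: [-0.157, -3.137, 0.001]
contact_force: [-0.8, 0.1, 0.6]
opening: 0.0001
finger_force: 0.0
```

Emit:
drive_tool([
  {"x": 0.3,"y": 0,"z": 0,"yaw": 0},
  {"x": 0.1,"y": 0,"z": 0,"yaw": 0},
  {"x": 0.1,"y": 0,"z": 0,"yaw": 0},
  {"x": 0.1,"y": 0,"z": 0,"yaw": 0},
  {"x": 0.1,"y": 0,"z": 0,"yaw": 0},
  {"x": 0.1,"y": 0,"z": 0,"yaw": 0},
  {"x": 0.1,"y": 0,"z": 0,"yaw": 0},
  {"x": 0,"y": 0,"z": 0,"yaw": 0},
])

```text
t: 17.1
ee_pos: [0.5627, -0.066, 0.134]
tcp_rot: [0.153, 3.137, 0.0]
contact_force: [1.7, 0.2, 1.3]
opening: 0.0002
finger_force: 0.7
```

```bash
python3 own.py
```

```text
17.1 tcp own [ 23.1 -32.1]
wrist knob [ -3.9 -31.9] 0.154 0.79
wrist stem [  0.9 -12.6] 0.086 0.92
wrist red [317. 212.] [270, 165, 94, 96, 7191] [ -6.8 -34.6]
scene knob [ -4.2 -34.4] 0.157 0.63
scene stem [ -5.4 -16.7] 0.083 0.54
scene red [236.  93.] [229, 85, 15, 12, 69] [-525.  -410.4]
side knob [-19.9 -35.4] 0.088 0.53
side knob [ -8.5 -31.4] 0.156 0.52
side stem [ -1.6 -16.8] 0.087 0.51
side stem [2.6 4.1] 0.021 0.18
side red [330. 209.] [324, 204, 12, 11, 99] [ -5.5 -34. ]
```

Moving freely, with the knob at x of about -6 mm. About 42 mm remain to the end.

Emit:
drive_tool([
  {"x": 0.1,"y": 0,"z": 0,"yaw": 0},
  {"x": 0.1,"y": 0,"z": 0,"yaw": 0},
  {"x": 0.1,"y": 0,"z": 0,"yaw": 0},
  {"x": 0.1,"y": 0,"z": 0,"yaw": 0},
  {"x": 0.1,"y": 0,"z": 0,"yaw": 0},
  {"x": 0.1,"y": 0,"z": 0,"yaw": 0},
])

```text
t: 18.15
ee_pos: [0.5476, -0.0644, 0.1338]
tcp_rot: [0.153, 3.138, 0.0]
contact_force: [2.5, 0.5, 0.3]
opening: 0.0002
finger_force: 0.8
```

Emit:
drive_tool([
  {"x": 0.1,"y": 0,"z": 0,"yaw": 0},
  {"x": 0.1,"y": 0,"z": 0,"yaw": 0},
  {"x": 0.1,"y": 0,"z": 0,"yaw": 0},
  {"x": 0.1,"y": 0,"z": 0,"yaw": 0},
  {"x": 0.1,"y": 0,"z": 0,"yaw": 0},
  {"x": 0.1,"y": 0,"z": 0,"yaw": 0},
])

```text
t: 18.75
ee_pos: [0.5326, -0.063, 0.1336]
tcp_rot: [-0.153, -3.138, -0.0]
contact_force: [1.7, 0.4, -1.3]
opening: 0.0005
finger_force: 0.8
```

Emit:
drive_tool([
  {"x": 0.1,"y": 0,"z": 0,"yaw": 0},
  {"x": 0.1,"y": 0,"z": 0,"yaw": 0},
  {"x": 0.1,"y": 0,"z": 0,"yaw": 0},
  {"x": 0,"y": 0,"z": 0,"yaw": 0},
])

```text
t: 19.15
ee_pos: [0.5252, -0.0623, 0.1339]
tcp_rot: [-0.153, -3.138, 0.0]
contact_force: [0.7, 0.2, -0.7]
opening: -0.0004
finger_force: 0.5
```

```bash
python3 own.py
```

```text
19.15 tcp own [-14.6 -32.6]
wrist knob [-42.1 -26.3] 0.147 0.96
wrist red [323. 207.] [278, 162, 91, 92, 6488] [-46.5 -32.9]
scene knob [ 47.1 144.2] -0.001 0.74
scene knob [-40.9 -34. ] 0.148 0.58
scene stem [-25.4 -15.4] 0.081 0.58
scene red [236.  93.] [228, 85, 16, 12, 78] [-525.1 -410.3]
side knob [-44.8 -31.1] 0.151 0.66
side knob [  42.2 -158.7] -0.003 0.59
side stem [-19.6 -14. ] 0.083 0.61
side red [317. 214.] [312, 209, 11, 11, 99] [-44.6 -36.7]
```

Emit:
drive_tool([
  {"x": 0.05,"y": 0,"z": 0,"yaw": 0},
  {"x": 0.05,"y": 0,"z": 0,"yaw": 0},
  {"x": 0.04,"y": 0,"z": 0,"yaw": 0},
])

```text
t: 19.9
ee_pos: [0.5219, -0.0619, 0.1337]
tcp_rot: [0.153, 3.138, 0.0]
contact_force: [1.3, 1.0, -0.9]
opening: 0.0001
finger_force: 0.8
```

Emit:
drive_tool([
  {"x": 0.03,"y": 0,"z": 0,"yaw": 0},
])

```text
t: 20.0
ee_pos: [0.5211, -0.0619, 0.1338]
tcp_rot: [0.153, 3.138, 0.0]
contact_force: [1.2, 0.2, -1.5]
opening: 0.0002
finger_force: 0.8
```

Emit:
drive_tool([
  {"x": 0.02,"y": 0,"z": 0,"yaw": 0},
  {"x": 0,"y": 0,"z": 0,"yaw": 0},
])

```text
t: 20.2
ee_pos: [0.5207, -0.0618, 0.1338]
tcp_rot: [0.153, 3.138, 0.0]
contact_force: [2.1, -0.9, -1.0]
opening: -0.0001
finger_force: 0.7
```

Emit:
drive_tool([
  {"x": 0.02,"y": 0,"z": 0,"yaw": 0},
  {"x": 0,"y": 0,"z": 0,"yaw": 0},
])

```text
t: 20.4
ee_pos: [0.5202, -0.0618, 0.1338]
tcp_rot: [0.153, 3.138, 0.0]
contact_force: [2.4, -0.6, -1.6]
opening: 0.0
finger_force: 0.7
```

```bash
python3 own.py
```

```text
20.4 tcp own [-19.6 -32.6]
wrist knob [-48.8 -28.4] 0.146 0.76
wrist red [324. 206.] [280, 161, 89, 91, 6308] [-51.9 -32.5]
scene knob [-46.3 -33.1] 0.147 0.38
scene stem [-25.9 -13.1] 0.083 0.61
scene stem [-218.9  419. ] 0.006 0.16
scene red [236.  92.] [229, 85, 15, 12, 75] [-527.1 -410.7]
side knob [-50.  -31.4] 0.152 0.49
side stem [-22.3 -14.4] 0.08 0.52
side red [315. 215.] [310, 210, 11, 11, 99] [-49.9 -37.6]
```

The knob is at x of about -48.5 mm, which is the end of the slot, and the force is still gentle. I'll back off and lift.

Emit:
drive_tool([
  {"x": -0.3,"y": 0,"z": 0,"yaw": 0},
  {"x": -0.8,"y": 0,"z": 0,"yaw": 0},
  {"x": -0.8,"y": 0,"z": 0,"yaw": 0},
  {"x": 0,"y": 0,"z": -0.8,"yaw": 0},
  {"x": 0,"y": 0,"z": -0.8,"yaw": 0},
  {"x": 0,"y": 0,"z": -0.8,"yaw": 0},
  {"x": 0,"y": 0,"z": -0.8,"yaw": 0},
  {"x": 0,"y": 0,"z": 0,"yaw": 0},
])

```text
t: 21.65
ee_pos: [0.5689, -0.0667, 0.2171]
tcp_rot: [0.153, 3.132, -0.001]
contact_force: [0.5, 0.4, 0.3]
opening: 0.0002
finger_force: 0.0
```

```bash
python3 own.py; cp pics/w2[12]*.png pics/f.png
```

```text
21.65 tcp own [ 29.3 -32.2]
wrist knob [-49.3 -28.7] 0.145 0.61
wrist stem [-20.  -15.1] 0.082 0.69
wrist red [323.  82.] [294, 51, 59, 62, 2840] [-49.7 -32.5]
scene knob [-45.  -36.2] 0.146 0.46
scene stem [-27.1 -14.2] 0.081 0.43
scene red [296. 194.] [292, 189, 9, 10, 76] [-35.5 -28.3]
side knob [ 45.6 147.1] -0.002 0.63
side knob [-52.1 -29.7] 0.149 0.46
side stem [-23.8 -11.7] 0.083 0.53
side red [315. 215.] [310, 210, 11, 11, 99] [-49.9 -37.6]
```

View pics/f.png

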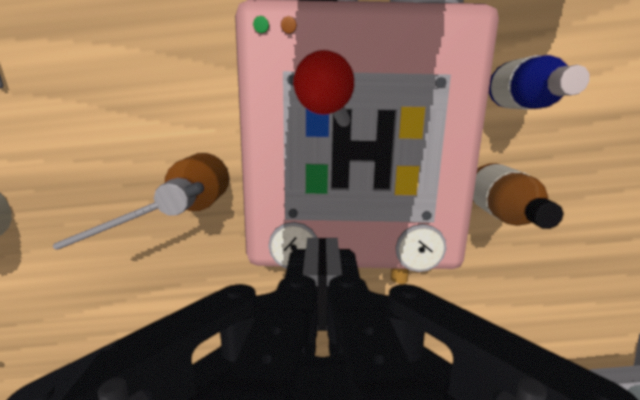

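The knob is at (323,82). The stem is at the top end of the left leg (342,115), beside the blue marker, and the arm is clear of everything. Handing in.

```bash
python3 -c "
from plant import *
print(sign_off())"
```

```text
the job is handed in; nothing more can be done
None
```

The lever is home in the slot beside the blue marker (knob measured about 1–2 mm from the slot's end position), pushed with only a few newtons and no bottle or instrument touched; the job is handed in, though no verdict came back.

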